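# Hang a load tag on the tag carousel

### The job

Turn the load-tag carousel until its free branch stands over the red pointer of its base, then take the yellow load tag off its stand and hang it on that branch with its flag outwards. Press the tag gently down until the stiff orange collar under it is fully home on the branch's shoulder: the carousel's head is sprung and sinks under your push, so feel for the resistance rising, but never press hard. Let go of it, and leave the other things on the worktop alone.

Things in the scene. Friction and masses are not known exactly. Their poses are not given: they have to be found in the camera images.
- carousel_base: Fixed base of the carousel: grey disc, 144 mm across, 18 mm high, with a post; origin at the centre of its underside, z up along the carousel's axis. A low red pointer sticks out at its -x side, its front. The white head on the post (48 mm across, 74 to 112 mm above the worktop) rides on a spring: pushed down, it sinks by an amount not known beforehand (at most 25 mm).
- head_top (a point): Top of the white head, on its axis. Four branches 90 degrees apart: level bars 12 mm thick, their middle 89 mm above the worktop, ending 100 mm from the axis in a 20 mm wide shoulder, top at 100 mm, with an upright pin 10 mm thick. Three carry blue, green and white tags (26 mm blocks, tops at 138 mm, flags outside, down to 68 mm); the fourth is free.
- carousel (a joint): Turn of the head about its upright axis: 0 when the free branch points to the base's -x, over the red pointer; grows anticlockwise seen from above; stops at -0.6 and 2.7. It starts on the positive side, turns stiffly (about 1 N at a branch's end; push a branch sideways with shut fingers) and stays where it is left.
- collar (a joint): Height of the orange collar on the free branch's pin above its home on the shoulder, in m (0 = fully home, 0.018 = highest). The collar is 18 mm square, 8 mm high; it grips the pin and slides down only under about 7 N, and stays where it is left.
- pin_top (a point): Tip of the free branch's upright pin, 40 mm above its shoulder and 51 mm above the middle of the branch's bar. Only the pin's last 9 mm taper.
- tag_centre (a point): Centre of the yellow tag's block, the part to grasp, across its y faces from above: 26 x 26 mm, 30 mm high, with an upright through hole 13 mm square for the pin. z up, -x towards the flag, which hangs 19 to 23 mm from the centre on that side, 50 mm wide along y, from 11 mm above the centre to 55 mm below it. Fully home, the centre is 17 mm below point pin_top.
- tag_flag (a point): Point on the middle plane of the yellow tag's flag, level with the block's centre and 21 mm from it. Outwards means away from the carousel's axis.
- load_tag: The whole yellow tag (about 60 g), at first on its stand; origin at the centre of the block's underside, axes as for point tag_centre. Pushing it on the carousel with more than 13 N is too hard; 9 to 11 N, reached after the collar has stopped sliding, is a proper push.
- tag_stand: Fixed stand of the yellow tag: wooden disc 90 mm across, 12 mm high, with a post whose shoulder is 75 mm above the worktop and a pin 10 mm thick reaching to 108 mm. Origin at the centre of its underside.
- sewing_tin: Green sewing tin, 93 x 133 x 55 mm, loose on the worktop; origin at the centre of its underside. Leave it alone.
- masking_tape: Roll of masking tape, 100 mm across, 25 mm high, loose on the worktop; origin at the centre of its underside. Leave it alone.
- candle_jar: Clear glass jar with a pale green candle, 76 mm across, 90 mm high, loose on the worktop; origin at the centre of its underside. Leave it alone.
Not all that is in view belongs to the job. Of the things like the load_tag, leave any that is blue; of the rest the larger one is meant.

How it is judged:
On the way, in this order (a step that is already met when the one before it is completed fails the run):
1. the free branch stands over the red pointer (within 0.15 rad) while the yellow tag is still on its stand (value of joint carousel between -0.15 and 0.15 rad and velocity of joint carousel between -0.05 and 0.05 rad/s and distance of tag_centre from where it was at the start of the episode below 0.015 m), for 0.3 s.
2. the yellow tag is over the pin of the free branch and the collar is pushed home (horizontal distance between tag_centre and pin_top below 0.004 m and distance between tag_centre and pin_top below 0.021 m and value of joint collar below 0.0015 m and angle between tag_centre's own z axis and vertical below 0.15 rad and x of tag_flag in the frame of carousel_base below -0.11 m and value of joint carousel between -0.2 and 0.2 rad), for 0.2 s.
At the end, for the whole second after the job is handed in: Free branch over the pointer within 0.2 rad; the tag at rest on its pin: centre within 4 mm of the pin sideways and 21 mm of its tip, upright within 0.15 rad, flag point over 110 mm from the carousel axis towards the base's -x; collar within 1.5 mm of home (all of step 2 and linear speed of load_tag below 0.02 m/s); the robot touches nothing.
It fails at once if the tag is pushed on the carousel with more than 13 N (contact force between load_tag and carousel_base above 13 N).
It fails at once if the sewing tin is moved by more than 20 mm (distance of sewing_tin from where it was at the start of the episode above 0.02 m).
It fails at once if the masking tape is moved by more than 20 mm (distance of masking_tape from where it was at the start of the episode above 0.02 m).
It fails at once if the candle jar is moved by more than 20 mm (distance of candle_jar from where it was at the start of the episode above 0.02 m).
It also fails if it takes over 67 s, if anything falls off the work surface, if the arm or the gripper's body presses on something with over 40 N, if the wrist force passes 120 N, or if a joint passes its speed limit or range.

### The arm

A 7-joint arm with a two-finger parallel gripper is mounted at the origin on a cart in front of the work surface, level with it; the furniture and walls round the work are solid. World frame = base frame: x ahead of the robot, y to its left, z up, the work surface at z = 0. Lengths are in m, angles in rad, forces in N, time in s.
With the tool pointing down it reaches from about 0.4 to 0.85 m from the base axis. Payload 4.5 kg.
Tool frame: the origin (TCP) lies between the finger pads; the fingertips stand 19 mm ahead of it and the grasp point (between the pads) is the TCP; z points along the fingers, y is the direction in which the jaws open and shut (so a half turn about z gives the same grasp; the last joint's range is limited). The gripper opens to 88 mm and grips with 3 to 60 N. Pads are 18 mm wide; open, the fingers measure 123 mm over their backs; the gripper's body (75 mm by 187 mm) begins 45 mm behind the grasp point.
Start: joints at [-1.18, 0.689, -0.195, 1.565, 0.157, 0.902, -0.215], TCP at [0.218, 0.586, 0.258] pointing down, gripper open.
Joint ranges: [-3.01, 3.01], [-0.46, 2.08], [-1.47, 1.51], [0.13, 2.56], [-1, 4.14], [0.04, 2.09], [-2.66, 2.66]. Speed limits (rad/s): [2.57, 2.57, 3.14, 3.14, 3.14, 3.14, 3.14].

### API

Orientations are given as a unit quaternion [x, y, z, w].
In Python, from plant import status, snapshot, finish_job, cut_out, tip_of gives the robot as it stands. The module is installed in compiled form; this text tells all that it offers.
- The arm moves only by the tool carry_out, never from a script. Its arguments are lists of equal length, an entry for each row: "linear": the shift along the world's x, y, z in m, a list of three; "roll": the turn about the world's z in rad. A call has 1 to 8 rows; each row is the pose to reach, as a shift and turn from the pose measured when the call began; what a row does not reach only later rows make up. A row lasts 1/12 s, in which the tool goes at most 41.7 mm and 7.16 degrees, less where a joint would pass 70% of its speed; a pose out of reach is approached as far as the arm can. A call with a gripper value outside its range is refused whole. "gripper" is the opening, from 0 (shut) to 1 (fully open), set as the call begins (left out, the last holds). The fingers move at their own pace and stop on an object; "grip_force" is the grip in N (left out, the last holds). Time passes only in rows, so rows that repeat a pose let the fingers close. It gives the time, the measured TCP pose, the force and the opening at its end, in the units of the state.
- status.get_state(): the state, without advancing time (a new reading comes with each control period).
- snapshot(name): name is "side" or "top" or "wrist"; returns a dict with "img" (384x512x3 uint8, red, green, blue), "range_z" (384x512 float32, m along the optical axis (not along the pixel's ray), 0 where there is no reading), "fx", "fy", "cx", "cy" (pixels), "world_from_camera" (4x4, takes a point from camera to world coordinates). Camera axes: x right, y down, z forward; pixel columns grow to the right and rows downward; lengths in m; the calibration is good to about 2 mm. A picture is of the moment at which its call begins.
- finish_job(): hands the job in, once; it reports no verdict.
Trained networks look in a picture, given as the dict that the camera call returned (one of the last four; its "shot" number tells which), for a name from the list of things; names that differ only in an ending like _2 or _b are one class to them, and where a whole thing is asked for, a point or a joint stands for the part that bears it (a point fixed in the world has none). Each returns a list of dicts, best first, with "confidence" (0 to 1); they miss things now and then, are a little off and sometimes report something else, mostly with a low value. They report only what shows in the picture. A call takes as long as a camera call. They do not tell look-alikes from the thing itself.
- cut_out(picture, query): "region" (384x512 bool, what is visible of it) and "pixel" ([column, row] in pixels, amid what is visible of it).
- tip_of(picture, query): "pixel" ([column, row] in pixels: a listed point, or the origin of a listed thing).
The state is a dict: "clock": time; "q": joint angles; "qd": joint speeds; "joint_torque": joint torques, N m; "tool_pos": TCP position; "eef_rot": TCP orientation; "contact_force": force on the tool from outside, world axes, zero at the start; "moment": the same for the moment, N m; "opening": opening from 0.0 (shut) to 1.0 (fully open).
Only numpy, scipy, OpenCV 4.12 (cv2) and the standard library are available. Lean on these libraries where they do the work, as an engineer would, in place of code of your own. Each camera call takes 0.05 s, during which the arm holds its last target.

## Working session

There is one attempt and no reset: what is moved stays moved. The work goes in short steps, Python scripts to look and compute and a tool call to move; the robot and the scene stay as the last step left them, time stands still between calls to the robot, and variables do not carry over. Pictures are saved under pics/ and viewed, and the job is handed in when it is done.

Besides the shell and the picture viewer there is one more tool, called after ">>>" in YAML: its name, and indented under it one key for each argument. carry_out: Moves the arm, as the interface text tells. Its arguments: {"type":"object","properties":{"linear":{"type":"array"},"roll":{"type":"array"},"gripper":{"type":"number"},"grip_force":{"type":"number"}},"required":["linear","roll"]}

```bash
mkdir -p pics; ls; cat > h.py <<'E'
import numpy as np, cv2
from plant import status, snapshot, finish_job, cut_out, tip_of
def w(p,u,v,z=None):
    z=p['range_z'][int(round(v)),int(round(u))] if z is None else z
    c=np.array([(u-p['cx'])/p['fx']*z,(v-p['cy'])/p['fy']*z,z,1])
    return (p['world_from_camera']@c)[:3]
def cloud(p):
    Z=p['range_z'];v,u=np.mgrid[0:384,0:512]
    c=np.stack([(u-p['cx'])/p['fx']*Z,(v-p['cy'])/p['fy']*Z,Z,np.ones_like(Z)],-1)
    return (c@p['world_from_camera'].T)[...,:3]
def proj(p,P):
    c=np.linalg.inv(p['world_from_camera'])@np.append(P,1)
    return c[0]/c[2]*p['fx']+p['cx'],c[1]/c[2]*p['fy']+p['cy']
def onz(p,u,v,h):
    T=p['world_from_camera'];d=T[:3,:3]@np.array([(u-p['cx'])/p['fx'],(v-p['cy'])/p['fy'],1]);o=T[:3,3]
    return o+d*(h-o[2])/d[2]
def save(p,n): cv2.imwrite('pics/'+n+'.png',cv2.cvtColor(p['img'],cv2.COLOR_RGB2BGR))
E
python3 - <<'E'
from h import *
s=status.get_state();print({k:np.round(v,3) for k,v in s.items()})
for n in('top','side','wrist'):
    p=snapshot(n);save(p,n+'0');print(n,p['fx'],p['cx'],p['cy'],np.round(p['world_from_camera'],3).tolist())
    for q in('carousel_base','head_top','pin_top','tag_centre','tag_stand','load_tag','collar','tag_flag'):
        for r in tip_of(p,q)[:3]:
            u,v=r['pixel'];print(q,np.round([u,v],1),round(r['confidence'],2),np.round(w(p,u,v),3) if 0<=u<511 and 0<=v<383 else '')
E
```

```text
pics
{'clock': np.float64(0.0), 'q': array([-1.18 ,  0.69 , -0.195,  1.566,  0.157,  0.902, -0.215]), 'qd': array([-0.   , -0.   , -0.001,  0.001, -0.001, -0.001, -0.001]), 'joint_torque': array([ 0.0000e+00, -5.2758e+01, -1.2670e+00, -1.5342e+01, -5.3000e-02,
        6.0000e-03,  0.0000e+00]), 'tool_pos': array([0.218, 0.585, 0.257]), 'eef_rot': array([ 0.177,  0.984, -0.001, -0.   ]), 'contact_force': array([-0.247, -0.385, -0.749]), 'moment': array([-0.047,  0.01 ,  0.033]), 'opening': np.float64(1.005)}
top 466.6607655306898 257.6560786497979 192.04805662871547 [[-0.028, -0.994, 0.103, 0.402], [-1.0, 0.027, -0.013, 0.172], [0.01, -0.103, -0.995, 1.253], [0.0, 0.0, 0.0, 1.0]]
carousel_base [280.1 162.8] 0.93 [0.592 0.098 0.104]
head_top [289.4 157.6] 0.93 [0.604 0.075 0.109]
pin_top [318.3 176.6] 0.97 [0.556 0.004 0.1  ]
pin_top [265.5 252.5] 0.53 [0.371 0.14  0.057]
tag_centre [210.8 150.7] 0.86 [0.641 0.276 0.034]
tag_centre [179.5 214. ] 0.73 [0.472 0.35  0.102]
tag_centre [143.2 244.4] 0.59 [0.4   0.458 0.022]
tag_stand [186.2 217.1] 0.9 [0.464 0.334 0.1  ]
load_tag [210.4 156.1] 0.66 [0.626 0.277 0.038]
load_tag [138.6 241.4] 0.54 [0.408 0.47  0.023]
load_tag [182.2 221.6] 0.53 [0.453 0.344 0.1  ]Traceback (most recent call last):
  File "<stdin>", line 6, in <module>
ValueError: it knows: candle_jar, carousel_base, head_top, load_tag, masking_tape, pin_top, sewing_tin, tag_centre, tag_flag, tag_stand
```

```bash
python3 - <<'E'
from h import *
for n in('side','wrist'):
    p=snapshot(n);save(p,n+'0');print(n,p['fx'],p['cx'],p['cy'],np.round(p['world_from_camera'],3).tolist())
    for q in('carousel_base','head_top','pin_top','tag_centre','tag_stand','load_tag','tag_flag'):
        for r in tip_of(p,q)[:3]:
            u,v=r['pixel'];print(q,np.round([u,v],1),round(r['confidence'],2),np.round(w(p,u,v),3) if 0<=u<511 and 0<=v<383 else '')
a=[cv2.imread('pics/%s0.png'%n) for n in('top','side')]
cv2.imwrite('pics/top0b.png',cv2.resize(a[0],(800,600)));cv2.imwrite('pics/side0b.png',cv2.resize(a[1],(800,600)))
E
```

```text
side 482.92900224087055 253.44734669240336 188.407849266833 [[-0.994, -0.07, 0.089, 0.403], [-0.11, 0.426, -0.898, 1.569], [0.025, -0.902, -0.431, 0.76], [0.0, 0.0, 0.0, 1.0]]
carousel_base [235.9 201.4] 0.55 [0.604 0.132 0.018]
head_top [240.6 169.8] 0.95 [0.597 0.077 0.111]
pin_top [257.7 153.6] 0.66 [ 0.568 -0.225  0.055]
tag_centre [272.1 216.1] 0.82 [0.468 0.356 0.095]
tag_centre [292.4 263.4] 0.56 [0.401 0.479 0.022]
tag_centre [216.1 223.4] 0.52 [0.574 0.658 0.232]
tag_stand [273.6 240.8] 0.79 [0.46  0.354 0.012]
load_tag [275.2 221.9] 0.83 [0.458 0.356 0.076]
load_tag [278.4 217.3] 0.71 [0.45  0.359 0.094]
load_tag [286.1 269.2] 0.64 [0.417 0.477 0.   ]
tag_flag [278.5 212.9] 0.72 [0.45  0.354 0.105]
tag_flag [219.3 215. ] 0.69 [0.637 0.267 0.036]
wrist 272.5991716256227 254.56426037074462 191.96976465425604 [[0.35, 0.902, 0.254, 0.151], [0.937, -0.337, -0.095, 0.609], [0.0, 0.271, -0.963, 0.385], [0.0, 0.0, 0.0, 1.0]]
tag_centre [226.8 297.4] 0.76 [0.193 0.585 0.322]
tag_stand [177.3 344.7] 0.88 [0.188 0.578 0.339]
load_tag [230.2 302.8] 0.64 [0.4   0.476 0.025]
tag_flag [223.  304.1] 0.94 [0.399 0.464 0.024]
```

View pics/top0b.png

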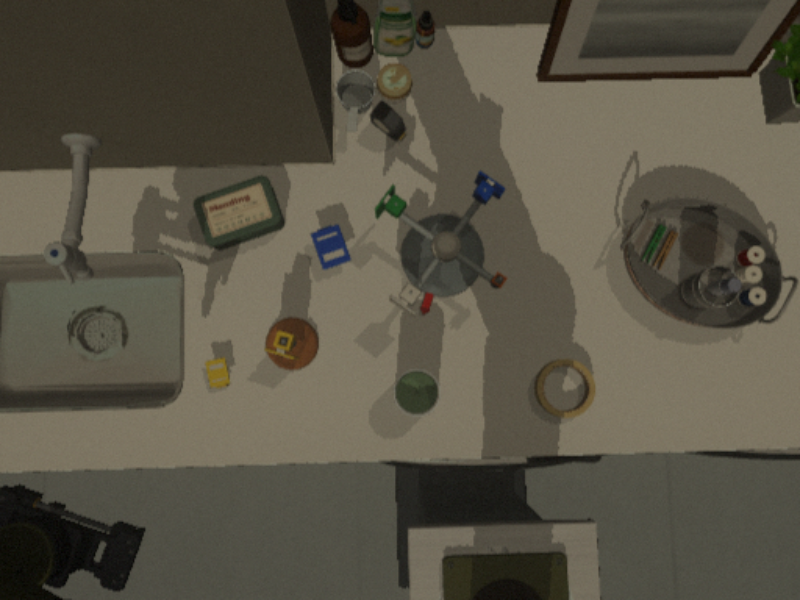

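View pics/side0b.png

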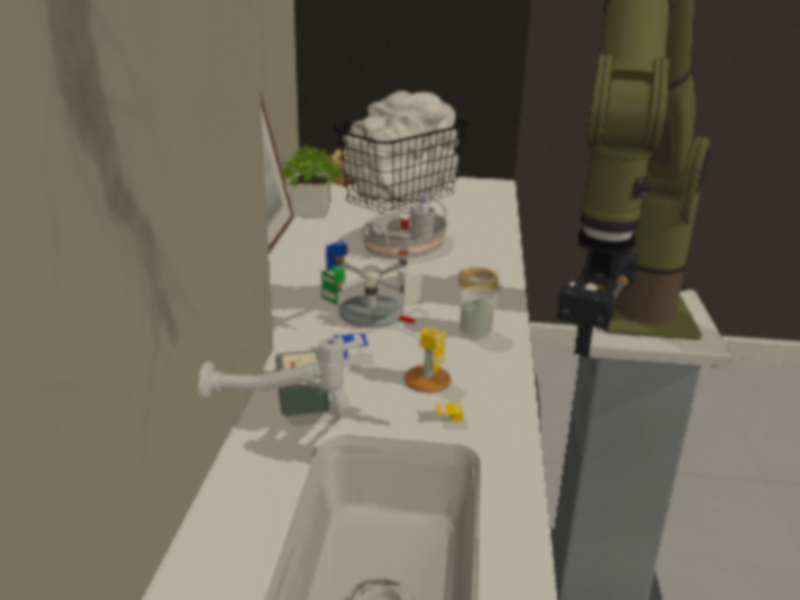

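View pics/wrist0.png

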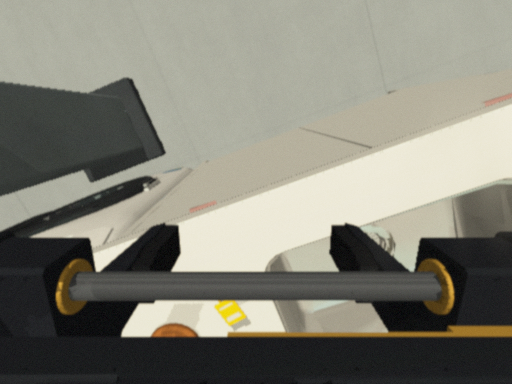

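The top view, scaled to 800x600, shows the carousel head at about (446,245) and the free branch with its collar at (498,280). The red pointer is at (427,302), partly under the white tag. The yellow tag on its stand is at (284,343), with a smaller yellow one at (217,373) and a blue one at (330,246). Next I'll measure these positions.

```bash
python3 - <<'E'
from h import *
p=snapshot('top');C=cloud(p);hsv=cv2.cvtColor(p['img'],cv2.COLOR_RGB2HSV);np.savez('top0.npz',C=C,img=p['img'])
crop=p['img'][90:270,120:380];cv2.imwrite('pics/crop0.png',cv2.cvtColor(cv2.convertScaleAbs(cv2.resize(crop,(780,540),interpolation=cv2.INTER_CUBIC),alpha=1.6),cv2.COLOR_RGB2BGR))
H,S,V=[hsv[...,i].astype(int) for i in range(3)]
def rep(n,m):
    k,l,st,ce=cv2.connectedComponentsWithStats(m.astype(np.uint8))
    for i in range(1,k):
        if st[i,4]>8:
            P=C[l==i];print(n,st[i],np.round(ce[i],1),np.round(np.median(P,0),3),'zmax',P[:,2].max().round(3), 'range',np.round(P.min(0),3),np.round(P.max(0),3))
b=(np.arange(512)[None]>130)&(np.arange(512)[None]<345)&(np.arange(384)[:,None]>95)&(np.arange(384)[:,None]<270)
rep('red',b&((H<6)|(H>174))&(S>150)&(V>60))
rep('orange',b&(H>=6)&(H<14)&(S>130)&(V>50))
rep('yellow',b&(H>=18)&(H<32)&(S>150)&(V>60))
for q in('candle_jar','masking_tape','sewing_tin','carousel_base','tag_stand'):
    for r in cut_out(p,q)[:1]:
        P=C[r['region']];print(q,r['confidence'],np.round(np.percentile(P,[2,50,98],0),3).tolist())
# head circle: pts z 0.105-.116 near axis
m=(abs(C[...,2]-.112)<.006)&(np.hypot(C[...,0]-.6,C[...,1]-.077)<.035);print('head',m.sum(),C[m].mean(0),np.median(C[m],0))
m=(abs(C[...,2]-.018)<.004)&(np.hypot(C[...,0]-.6,C[...,1]-.077)<.09);P=C[m][:,:2];
(cx,cy),r=cv2.minEnclosingCircle(P.astype(np.float32));print('disc',cx,cy,r)
for r in tip_of(p,'pin_top')+tip_of(p,'head_top'): print(np.round(onz(p,*r['pixel'],.14),4),np.round(onz(p,*r['pixel'],.112),4))
E
```

```text
red [269 188   8  12  62] [272.8 193.4] [0.525 0.114 0.01 ] zmax 0.016 range [0.511 0.106 0.005] [0.541 0.125 0.016]
orange [315 174   9  10  33] [319.  178.8] [0.547 0.004 0.121] zmax 0.124 range [ 0.537 -0.023 -0.002] [0.577 0.016 0.124]
orange [171 204  32  32 439] [189.2 219.9] [0.46  0.334 0.011] zmax 1.253 range [0.402 0.172 0.004] [0.504 0.387 1.253]
yellow [175 211  14  14 108] [181.2 217.3] [0.464 0.348 0.103] zmax 0.11 range [0.447 0.331 0.006] [0.486 0.377 0.11 ]
yellow [170 223  21   7  40] [179.5 226.3] [0.442 0.351 0.098] zmax 0.106 range [0.435 0.33  0.011] [0.454 0.386 0.106]
yellow [132 229  15  19 168] [139.1 238.6] [0.414 0.469 0.023] zmax 0.029 range [ 0.393  0.451 -0.002] [0.441 0.491 0.029]
candle_jar 0.89 [[0.34, 0.104, 0.038], [0.374, 0.138, 0.059], [0.408, 0.172, 0.091]]
masking_tape 0.82 [[0.327, -0.157, -0.0], [0.37, -0.111, 0.022], [0.417, -0.064, 0.028]]
sewing_tin 0.86 [[0.63, 0.362, 0.012], [0.679, 0.427, 0.054], [0.732, 0.49, 0.059]]
carousel_base 0.67 [[0.511, 0.008, 0.009], [0.604, 0.091, 0.02], [0.699, 0.176, 0.139]]
tag_stand 0.81 [[0.421, 0.305, 0.002], [0.46, 0.339, 0.011], [0.501, 0.385, 0.101]]
head 161 [0.60637428 0.08553812 0.11003789] [0.60591257 0.08596819 0.10989841]
disc 0.5955114960670471 0.08958196640014648 0.08046110719442368
[0.5472 0.0078 0.14  ] [0.5509 0.0037 0.112 ]
[0.6561 0.3968 0.14  ] [0.6625 0.4024 0.112 ]
[0.6059 0.0856 0.14  ] [0.6111 0.0834 0.112 ]
```

View pics/crop0.png

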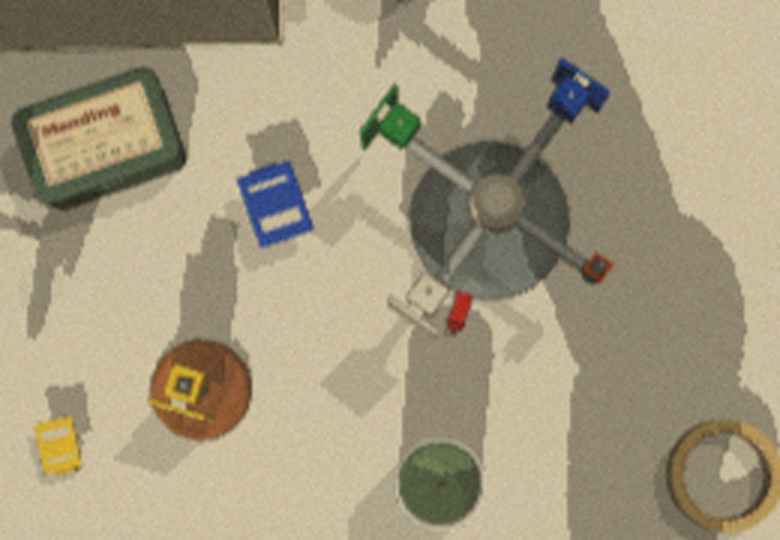

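>>> carry_out:
  linear:
    - [0.02, -0.03, 0.02]
    - [0.045, -0.06, 0.035]
    - [0.067, -0.09, 0.05]
    - [0.09, -0.122, 0.063]
    - [0.112, -0.156, 0.063]
    - [0.134, -0.19, 0.063]
    - [0.156, -0.224, 0.063]
    - [0.178, -0.258, 0.063]
  roll: [0, 0, 0, 0, 0, 0, 0, 0]
  gripper: 0

```text
clock: 2.22
tool_pos: [0.3971, 0.326, 0.3211]
eef_rot: [0.177, 0.984, 0.0, 0.0]
contact_force: [0.3, -0.3, -0.8]
opening: 0.42
```

>>> carry_out:
  linear:
    - [0.023, -0.032, 0]
    - [0.046, -0.064, 0]
    - [0.069, -0.096, 0]
    - [0.092, -0.128, 0]
    - [0.115, -0.16, 0]
    - [0.138, -0.192, 0]
    - [0.16, -0.225, 0]
    - [0.16, -0.225, 0]
  roll: [0, 0, 0, 0, 0, 0, 0, 0]

```text
clock: 2.88
tool_pos: [0.5615, 0.0909, 0.3208]
eef_rot: [0.184, 0.983, -0.003, 0.002]
contact_force: [0.8, -0.9, 1.1]
opening: 0.002
```

```bash
python3 - <<'E'
from h import *
s=status.get_state();print(s['clock'],s['tool_pos'],s['eef_rot'],s['opening'],s['contact_force'])
p=snapshot('wrist');save(p,'w1');np.savez('w1.npz',**{k:p[k] for k in p if k!='shot'})
for q in('carousel_base','head_top','pin_top'):
  for r in tip_of(p,q)[:2]: print(q,np.round(r['pixel'],1),r['confidence'])
E
```

```text
2.8833 [0.56145048 0.09085731 0.32082772] [ 0.18396843  0.98292581 -0.00250535  0.00248888] 0.0023211683631210686 [ 0.8451492  -0.85910741  1.08774901]
carousel_base [262.4 181.5] 0.66
head_top [262.1 207.9] 0.83
head_top [261.4 185.5] 0.23
pin_top [186.8 191.8] 0.86
```

View pics/w1.png

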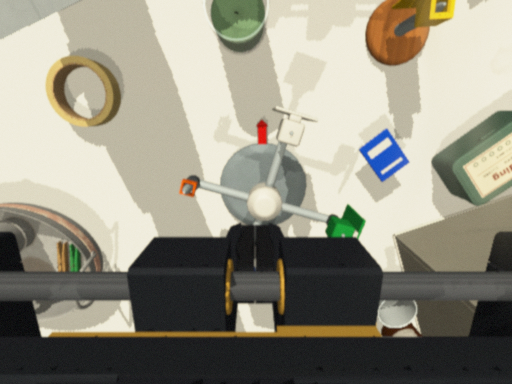

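The wrist view shows the pointer clear of everything at about (262,132), the head at (264,203) and the free branch's pin at (192,183). I'll turn these into positions.

```bash
python3 - <<'E'
from h import *
p=dict(np.load('w1.npz'));C=cloud(p)
hsv=cv2.cvtColor(p['img'],cv2.COLOR_RGB2HSV);H,S,V=[hsv[...,i].astype(int) for i in range(3)]
m=((H<5)|(H>175))&(S>170)&(V>120);m[:110]=0;m[150:]=0;m[:,:250]=0;m[:,275:]=0
v,u=np.nonzero(m);print('ptr px',u.mean(),v.mean(),len(u));P=C[m];print(np.median(P,0),P.min(0),P.max(0))
for vv in np.unique(v): print(vv,u[v==vv].min(),u[v==vv].max(),end='; ')
m=(abs(C[...,2]-.112)<.005)&(np.hypot(C[...,0]-.605,C[...,1]-.085)<.035)
m[240:]=0;P=C[m];print('\nhead',m.sum(),P.mean(0),P.min(0),P.max(0))
hc,_=cv2.minEnclosingCircle(P[:,:2].astype(np.float32));print(hc,_)
# disc boundary at z .018
m=(abs(C[...,2]-.018)<.004)&(np.hypot(C[...,0]-.605,C[...,1]-.085)<.09);m[225:]=0
P=C[m][:,:2];hull=cv2.convexHull(P.astype(np.float32))[:,0]
from scipy.optimize import least_squares
r=least_squares(lambda x:np.minimum(0,0)+np.hypot(*(hull-x[:2]).T)-.072,[.605,.085],loss='soft_l1',f_scale=.001);print('disc',r.x,np.round(r.fun*1e3,1))
m=(H>=5)&(H<14)&(S>150)&(V>100);m[:170]=0;m[200:]=0;m[:,:170]=0;m[:,205:]=0
P=C[m];v,u=np.nonzero(m);print('collar',u.mean(),v.mean(),np.percentile(P,[5,50,95],0))
print('pin',onz(p,192,183,.13),onz(p,186.8,191.8,.13))
print('tags'); 
for n,uu,vv in(('white',290,131),('green',340,230)): print(n,C[vv-3:vv+4,uu-3:uu+4].reshape(-1,3).mean(0))
c=cv2.resize(p['img'][90:250,150:370],(770,560),interpolation=cv2.INTER_CUBIC);cv2.imwrite('pics/w1c.png',c[...,::-1])
E
```

```text
ptr px 261.6686390532544 132.28994082840237 169
[0.5239524  0.1142285  0.01143654] [0.49449581 0.10446598 0.00831248] [0.54148845 0.12458155 0.44730257]
121 260 262; 122 260 263; 123 259 264; 124 258 265; 125 258 266; 126 258 266; 127 258 265; 128 258 265; 129 258 265; 130 258 265; 131 258 265; 132 258 265; 133 258 265; 134 258 265; 135 258 265; 136 258 265; 137 258 265; 138 259 265; 139 259 265; 140 259 265; 141 259 265; 142 259 265; 143 259 265; 
head 584 [0.60529984 0.08467049 0.11051067] [0.58725253 0.0657756  0.10702384] [0.62492942 0.10321282 0.11371341]
(0.6061076521873474, 0.0845319926738739) 0.018955504521727562
disc [0.60613326 0.08178633] [-2.1 -2.5 -1.2 -1.  -1.3 -1.3 -1.3 -1.  -1.8 -1.6 -0.9 -1.2 -2.7 -1.5
 -3.5 -3.1 -4.4 -4.5 -4.6 -5.9 -5.8 -6.5 -6.7 -7.3 -7.1 -4.3 -4.8 -5.6
 -6.  -4.8 -3.7]
collar 188.51388888888889 186.02083333333334 [[ 0.53609718 -0.00403292  0.11545893]
 [ 0.54376937  0.00796557  0.12191539]
 [ 0.55532994  0.0156797   0.12350943]]
pin [0.54149545 0.01551997 0.13      ] [0.54920865 0.00499997 0.13      ]
tags
white [0.52561098 0.14449348 0.13814863]
green [0.66031924 0.16262552 0.13781911]
```

View pics/w1c.png

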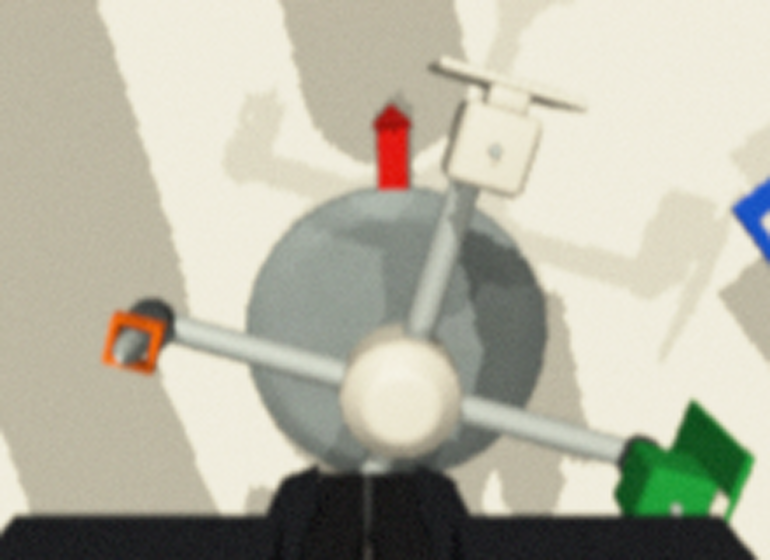

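>>> carry_out:
  linear:
    - [0.013, -0.03, -0.02]
    - [0.026, -0.06, -0.05]
    - [0.04, -0.092, -0.08]
    - [0.04, -0.092, -0.12]
    - [0.04, -0.092, -0.155]
    - [0.04, -0.092, -0.19]
    - [0.04, -0.092, -0.212]
    - [0.04, -0.092, -0.215]
  roll: [0, 0, 0, 0, 0, 0, 0, 0]

```text
clock: 3.75
tool_pos: [0.5931, 0.0125, 0.1021]
eef_rot: [0.175, 0.985, 0.0, -0.004]
contact_force: [0.7, 0.2, -0.4]
opening: 0.003
```

```bash
python3 - <<'E'
from h import *
s=status.get_state();print(s['clock'],s['tool_pos'],s['eef_rot'],s['contact_force'])
t=s['tool_pos'];c=np.array([.606,.085])
for f,o in zip(np.linspace(233.5,161,13),np.linspace(.022,.024,13)):
    a=np.radians(f);X=c+.072*np.array([np.cos(a),np.sin(a)])+o*np.array([-np.sin(a),np.cos(a)]);print(round(f,1),np.round(X-t[:2],3),np.round(X,3))
E
```

```text
3.75 [0.59312534 0.0124965  0.10209597] [ 1.74819503e-01  9.84591481e-01  3.81063240e-04 -4.19658896e-03] [ 0.72918121  0.18327502 -0.35328065]
233.5 [-0.012  0.002] [0.581 0.014]
227.5 [-0.019  0.004] [0.574 0.017]
221.4 [-0.026  0.008] [0.567 0.021]
215.4 [-0.033  0.012] [0.56  0.025]
209.3 [-0.039  0.017] [0.554 0.03 ]
203.3 [-0.044  0.023] [0.549 0.036]
197.2 [-0.049  0.029] [0.544 0.042]
191.2 [-0.053  0.036] [0.54  0.048]
185.2 [-0.057  0.043] [0.536 0.055]
179.1 [-0.059  0.05 ] [0.534 0.063]
173.1 [-0.061  0.058] [0.532 0.07 ]
167.0 [-0.063  0.065] [0.53  0.078]
161.0 [-0.063  0.073] [0.53  0.086]
```

>>> carry_out:
  linear:
    - [-0.012, 0.002, 0.004]
    - [-0.019, 0.004, 0.004]
    - [-0.026, 0.008, 0.004]
    - [-0.033, 0.012, 0.004]
    - [-0.039, 0.017, 0.004]
    - [-0.044, 0.023, 0.004]
    - [-0.049, 0.029, 0.004]
    - [-0.053, 0.036, 0.004]
  roll: [0, 0, 0, 0, 0, 0, 0, 0]

```text
clock: 4.42
tool_pos: [0.5396, 0.0489, 0.1064]
eef_rot: [0.175, 0.985, 0.0, -0.004]
contact_force: [1.7, -0.3, 1.0]
opening: 0.005
```

```bash
python3 - <<'E'
from h import *
s=status.get_state();print(s['clock'],s['tool_pos'],s['contact_force'])
p=snapshot('top');save(p,'t2');cv2.imwrite('pics/t2.png',cv2.convertScaleAbs(cv2.resize(p['img'][110:220,230:370],(700,550),interpolation=cv2.INTER_CUBIC)[...,::-1],alpha=1.6))
E
```

```text
4.4167 [0.53962343 0.04886591 0.10639386] [ 1.70680112 -0.31675856  1.03147463]
```

View pics/t2.png

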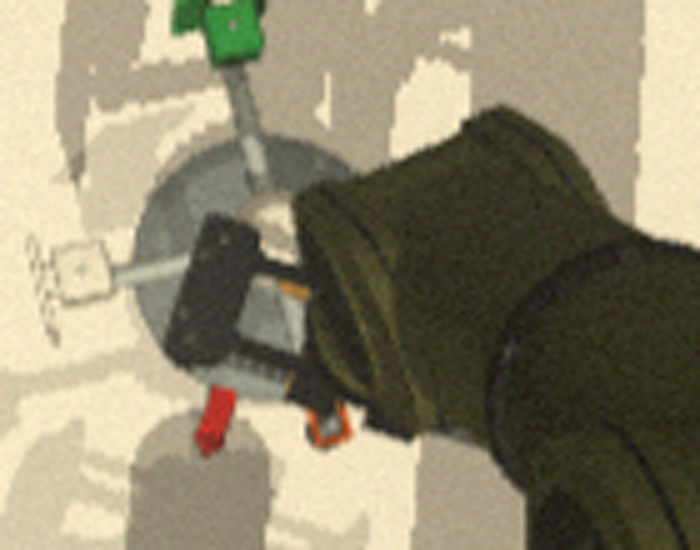

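It is turning as planned: the pin is at about (330,425) in the crop and the pointer tip at (208,445). I'll continue the arc, stopping a bit short.

>>> carry_out:
  linear:
    - [-0.003, 0.006, 0]
    - [-0.006, 0.013, 0]
    - [-0.008, 0.02, 0]
    - [-0.009, 0.027, 0]
    - [-0.01, 0.032, 0]
    - [-0.01, 0.034, 0]
    - [-0.01, 0.034, 0]
  roll: [0, 0, 0, 0, 0, 0, 0]

```text
clock: 5.05
tool_pos: [0.528, 0.0861, 0.106]
eef_rot: [0.173, 0.985, 0.001, -0.006]
contact_force: [0.4, 0.7, 0.4]
opening: 0.005
```

```bash
python3 - <<'E'
from h import *
s=status.get_state();print(s['clock'],s['tool_pos'],s['contact_force'])
p=snapshot('top');C=cloud(p)
cv2.imwrite('pics/t3.png',cv2.convertScaleAbs(cv2.resize(p['img'][110:220,230:370],(700,550),interpolation=cv2.INTER_CUBIC)[...,::-1],alpha=1.6))
m=(C[...,2]>.132)&(C[...,2]<.141)
for n,g in(('W',(.63,.18)),('G',(.70,.05)),('G2',(.70,.10))):
    q=m&(np.hypot(C[...,0]-g[0],C[...,1]-g[1])<.035);
    if q.sum()>10:
        P=C[q].mean(0);d=P[:2]-[.606,.085];print(n,q.sum(),P,np.hypot(*d),np.degrees(np.arctan2(d[1],d[0])))
E
```

```text
5.05 [0.52801095 0.08608351 0.10602685] [0.3614816  0.73767835 0.40649279]
W 144 [0.63395334 0.18579159 0.13612896] 0.10459604886704213 74.4992844629658
G 136 [0.70708065 0.05826345 0.13589179] 0.104556884385669 -14.815837666283652
G2 26 [0.70250768 0.06903103 0.1364854 ] 0.09781993907884087 -9.395505918579254
```

View pics/t3.png

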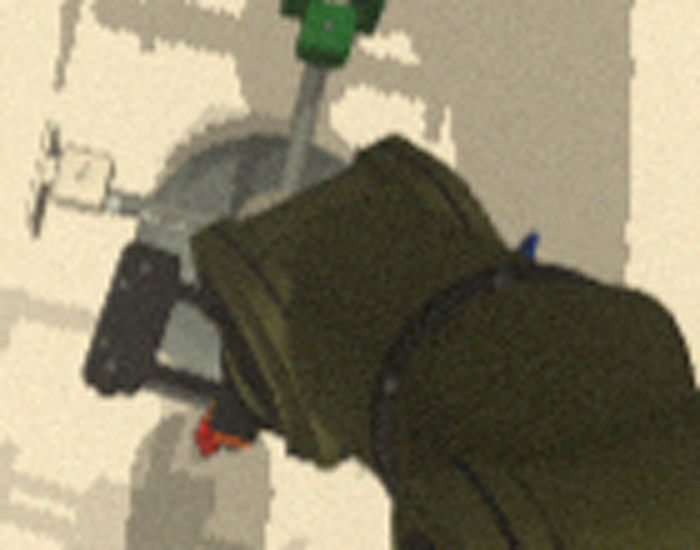

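>>> carry_out:
  linear:
    - [0.001, 0.002, 0]
    - [0.001, 0.004, 0]
    - [0.001, 0.004, 0]
    - [-0.003, -0.008, 0]
    - [-0.007, -0.02, 0]
    - [-0.007, -0.02, 0.03]
    - [-0.007, -0.02, 0.07]
    - [0.01, -0.01, 0.1]
  roll: [0, 0, 0, 0, 0, 0, 0, 0]

```text
clock: 5.77
tool_pos: [0.5343, 0.0708, 0.2073]
eef_rot: [0.175, 0.984, -0.002, -0.008]
contact_force: [0.5, -0.4, -1.4]
opening: 0.004
```

>>> carry_out:
  linear:
    - [0.01, 0.01, 0.04]
    - [0.02, 0.02, 0.07]
    - [0.025, 0.02, 0.1]
    - [0.03, 0.02, 0.115]
    - [0.03, 0.02, 0.115]
    - [0.03, 0.02, 0.115]
  roll: [0, 0, 0, 0, 0, 0]

```text
clock: 6.27
tool_pos: [0.564, 0.0892, 0.3222]
eef_rot: [0.176, 0.984, -0.002, -0.008]
contact_force: [-1.2, 0.5, -0.5]
opening: 0.004
```

```bash
python3 - <<'E'
from h import *
s=status.get_state();print(s['clock'],s['tool_pos'],s['eef_rot'],s['contact_force'])
p=snapshot('wrist');C=cloud(p);np.savez('w2.npz',**{k:p[k] for k in p if k!='shot'})
for r in tip_of(p,'pin_top')[:2]: print(np.round(r['pixel'],1),r['confidence'],onz(p,*r['pixel'],.14))
cv2.imwrite('pics/w2.png',cv2.resize(p['img'][90:250,150:370],(770,560),interpolation=cv2.INTER_CUBIC)[...,::-1])
t=snapshot('top');D=cloud(t)
for C,n in((C,'wrist'),(D,'top')):
  m=(C[...,2]>.132)&(C[...,2]<.141)
  for g in((.63,.18),(.70,.05)):
    q=m&(np.hypot(C[...,0]-g[0],C[...,1]-g[1])<.035);
    if q.sum()>10:
        P=np.median(C[q],0);d=P[:2]-[.606,.085];print(n,q.sum(),P,np.hypot(*d),np.degrees(np.arctan2(d[1],d[0])))
E
```

```text
6.2667 [0.56399794 0.08919842 0.32218737] [ 0.17634025  0.98429465 -0.00198287 -0.00801355] [-1.2354659   0.54046954 -0.45869463]
[263.9 129.4] 0.91 [0.51191697 0.11661153 0.14      ]
wrist 601 [0.63602854 0.18322859 0.13693962] 0.10271596172976011 73.00157667665745
top 58 [0.64066745 0.19404917 0.1349997 ] 0.11442706907569206 72.36419834088497
```

View pics/w2.png

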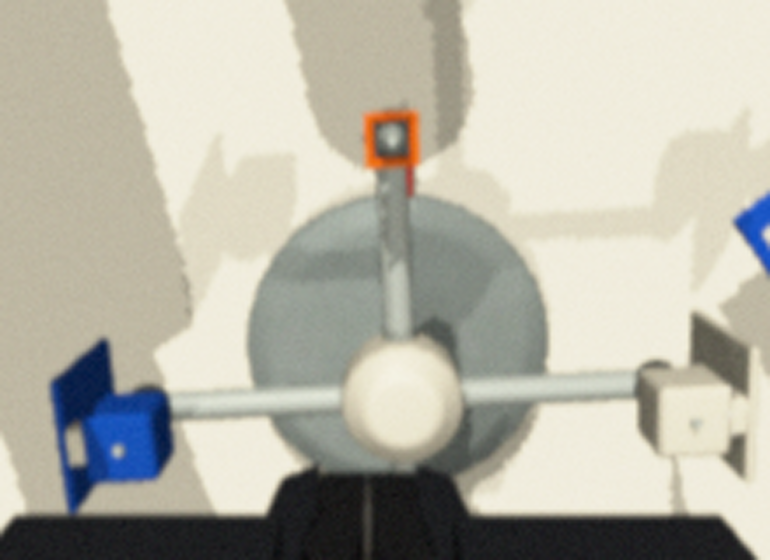

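The free branch now stands over the pointer: pin at crop (392,137), pointer just showing under the bar at (409,180). Next I'll look at the yellow tag from above.

>>> carry_out:
  linear:
    - [-0.005, 0.035, 0]
    - [-0.01, 0.07, 0]
    - [-0.016, 0.105, 0]
    - [-0.022, 0.14, -0.005]
    - [-0.03, 0.175, -0.01]
    - [-0.035, 0.21, -0.015]
    - [-0.039, 0.236, -0.02]
    - [-0.039, 0.236, -0.02]
  roll: [0, 0, 0, 0, 0, 0, 0, 0]
  gripper: 0.65

```text
clock: 7.08
tool_pos: [0.5193, 0.3328, 0.2976]
eef_rot: [0.171, 0.985, -0.002, -0.013]
contact_force: [-0.4, 0.4, -0.2]
opening: 0.584
```

```bash
python3 - <<'E'
from h import *
s=status.get_state();print(s['clock'],s['tool_pos'],s['eef_rot'],s['contact_force'])
p=snapshot('wrist');C=cloud(p);np.savez('w3.npz',**{k:p[k] for k in p if k!='shot'})
print(p['world_from_camera'][:3,3])
for q in('tag_centre','tag_flag'):
  for r in tip_of(p,q)[:2]: print(q,np.round(r['pixel'],1),r['confidence'],onz(p,*r['pixel'],.09))
hsv=cv2.cvtColor(p['img'],cv2.COLOR_RGB2HSV);H,S,V=[hsv[...,i].astype(int) for i in range(3)]
m=(H>=18)&(H<34)&(S>120)&(V>80)
for z0,z1,n in((.101,.109,'blocktop'),(.095,.1035,'flagtop')):
  q=m&(C[...,2]>z0)&(C[...,2]<z1)&(np.hypot(C[...,0]-.46,C[...,1]-.345)<.06);P=C[q]
  if len(P):
    print(n,len(P),P.mean(0),P.min(0),P.max(0));print(cv2.minAreaRect((P[:,:2]*1000).astype(np.float32)))
v,u=np.nonzero(m);print(u.min(),u.max(),v.min(),v.max())
save(p,'w3')
E
```

```text
7.0833 [0.51931251 0.33278241 0.29757679] [ 0.17080789  0.98521265 -0.00174386 -0.01332868] [-0.35201967  0.42867769 -0.20520626]
[0.45564626 0.35504211 0.42623517]
tag_centre [318.7  54.6] 0.95 [0.40908952 0.44566532 0.09      ]
tag_centre [255.4 128.6] 0.83 [0.46150364 0.35120303 0.09      ]
tag_flag [320.7  52.3] 0.79 [0.4075779  0.44844634 0.09      ]
tag_flag [251.8 112.6] 0.57 [0.44267037 0.35340652 0.09      ]
blocktop 423 [0.45919292 0.34702443 0.10429795] [0.43469713 0.33091049 0.10101109] [0.47705621 0.37581194 0.10682648]
((457.0352783203125, 349.3006286621094), (44.65128707885742, 34.75947570800781), 70.27085876464844)
flagtop 207 [0.44601815 0.35065981 0.10078687] [0.43232498 0.32958973 0.09603473] [0.47204051 0.37627918 0.10345945]
((454.206787109375, 348.82373046875), (48.50679016113281, 31.224445343017578), 71.99462890625)
126 485 45 336
```

View pics/w3.png

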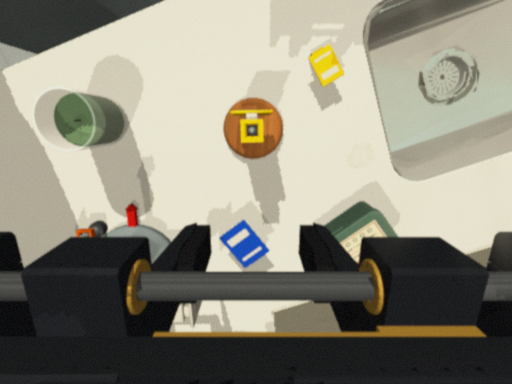

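The wrist view shows the yellow tag's block centred at about (252,130) with its flag edge at row 112, nearly square to the image axes. I'll refine this.

```bash
python3 - <<'E'
from h import *
p=dict(np.load('w3.npz'))
hsv=cv2.cvtColor(p['img'],cv2.COLOR_RGB2HSV);H,S,V=[hsv[...,i].astype(int) for i in range(3)]
m=(H>=18)&(H<34)&(S>150)&(V>100)
for v in range(104,148): 
    u=np.nonzero(m[v,220:285])[0]+220
    if len(u): print(v,u.min(),u.max(),end='; ')
print()
# flag rows
v,u=np.nonzero(m[105:116,225:280]);
U=np.arange(232,272);mid=[np.nonzero(m[104:117,x])[0].mean()+104 for x in U if m[104:117,x].any()]
print(np.round(mid,1)); 
cv2.imwrite('pics/w3c.png',cv2.resize(p['img'][95:165,205:305],(800,560),interpolation=cv2.INTER_CUBIC)[...,::-1])
E
```

```text
109 238 272; 110 230 272; 111 230 273; 112 229 272; 113 230 271; 114 231 269; 115 235 244; 118 241 262; 119 240 263; 120 239 263; 121 239 263; 122 239 263; 123 240 263; 124 240 263; 125 240 263; 126 240 263; 127 240 263; 128 240 263; 129 240 263; 130 240 263; 131 240 263; 132 240 263; 133 240 263; 134 240 263; 135 240 263; 136 240 263; 137 240 263; 138 240 263; 139 240 263; 140 240 263; 141 240 263; 142 241 263; 143 242 254; 
[112.  112.  112.  112.5 112.5 112.  112.  112.5 112.  112.  112.  112.
 112.  111.  110.5 110.5 110.5 110.5 110.5 110.5 110.5 110.5 110.5 110.5
 110.5 110.5 111.5 111.5 111.5 111.5 111.5 111.5 111.5 111.5 111.5 111.5
 111.5 111.5 111.  111. ]
```

View pics/w3c.png

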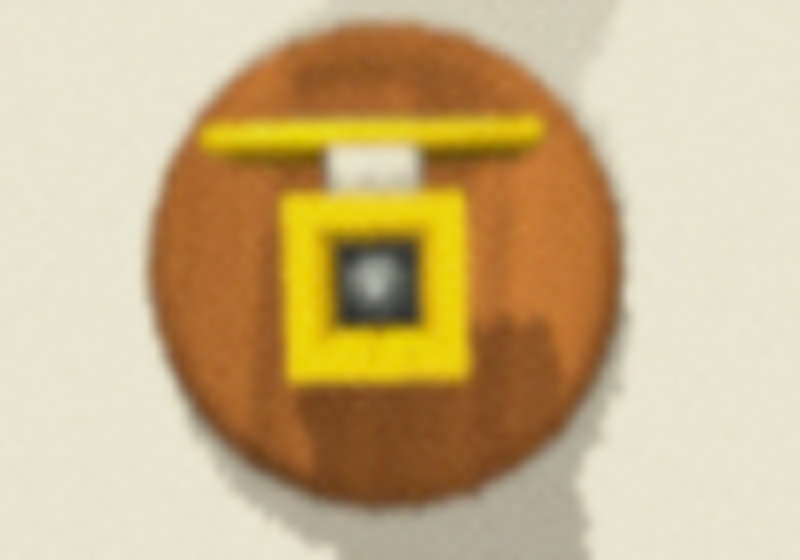

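```bash
python3 - <<'E'
from h import *
p=dict(np.load('w3.npz'));T=p['world_from_camera']
print('tag',onz(p,251.6,130.1,.105),'yaw cam x',np.degrees(np.arctan2(T[1,0],T[0,0])))
C=cloud(p);print(C[120:142,241:263][...,2].mean(), np.median(C[120:142,241:263].reshape(-1,3),0))
q=dict(np.load('w2.npz'));print('pin',onz(q,261.6,128.9,.14))
C=cloud(q);hsv=cv2.cvtColor(q['img'],cv2.COLOR_RGB2HSV);H,S,V=[hsv[...,i].astype(int) for i in range(3)]
m=(H>=4)&(H<14)&(S>150)&(V>100);m[:115]=0;m[145:]=0;m[:,:240]=0;m[:,290:]=0
v,u=np.nonzero(m);print('collar px',u.min(),u.max(),v.min(),v.max(),np.median(C[m],0),onz(q,(u.min()+u.max())/2,(v.min()+v.max())/2,.124))
T=q['world_from_camera'];print(np.degrees(np.arctan2(T[1,0],T[0,0])))
E
```

```text
tag [0.46135087 0.34669571 0.105     ] yaw cam x 70.28056792122592
0.10201890911733787 [0.4617516  0.34625729 0.10439803]
pin [0.51052161 0.11440475 0.14      ]
collar px 254 269 122 138 [0.511233   0.11436233 0.12236933] [0.51223848 0.1139681  0.124     ]
69.63263140293662
```

>>> carry_out:
  linear:
    - [-0.015, 0.004, -0.01]
    - [-0.03, 0.007, -0.035]
    - [-0.045, 0.011, -0.07]
    - [-0.058, 0.0137, -0.1]
    - [-0.058, 0.0137, -0.13]
    - [-0.058, 0.0137, -0.15]
    - [-0.058, 0.0137, -0.16]
    - [-0.058, 0.0137, -0.16]
  roll: [0.01, 0.023, 0.023, 0.023, 0.023, 0.023, 0.023, 0.023]

```text
clock: 7.9
tool_pos: [0.4652, 0.3355, 0.137]
eef_rot: [0.166, 0.986, -0.006, -0.012]
contact_force: [-0.9, -0.9, 0.4]
opening: 0.65
```

```bash
python3 - <<'E'
from h import *
s=status.get_state();t=s['tool_pos'];print(s['clock'],t,s['eef_rot'],np.array([.4615,.3465,.094])-t,s['qd'])
from scipy.spatial.transform import Rotation as R
print(R.from_quat(s['eef_rot']).as_matrix().round(3))
p=snapshot('wrist');save(p,'w4')
E
```

```text
7.9 [0.46521236 0.33548516 0.13699855] [ 0.16560761  0.9860992  -0.00645069 -0.01186943] [-0.00371236  0.01101484 -0.04299855] [-0.00056512 -0.04985362 -0.01397556 -0.04025499 -0.00697018  0.03459889
  0.00507245]
[[-0.945  0.326 -0.026]
 [ 0.327  0.945 -0.009]
 [ 0.021 -0.017 -1.   ]]
```

View pics/w4.png

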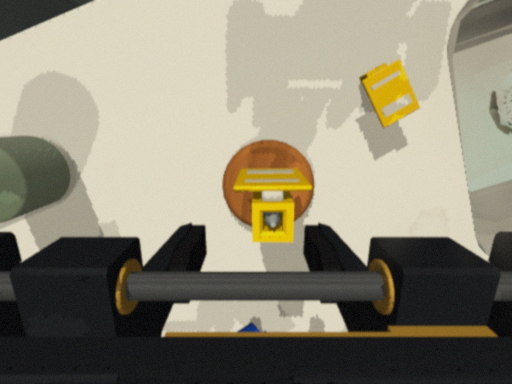

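The tag's block is at column 273 and the fingers' midline at about 255. That agrees with the measured 11 mm shortfall, so I'll correct it before descending.

>>> carry_out:
  linear:
    - [-0.004, 0.011, 0]
    - [-0.004, 0.011, 0]
    - [-0.004, 0.011, 0]
  roll: [0.01, 0.01, 0.01]

```text
clock: 8.2
tool_pos: [0.4623, 0.3492, 0.14]
eef_rot: [0.16, 0.987, -0.004, -0.01]
contact_force: [0.8, -0.1, 0.0]
opening: 0.652
```

```bash
cat > st.py <<'E'
from h import *
import sys
from scipy.spatial.transform import Rotation as R
s=status.get_state();t=s['tool_pos'];M=R.from_quat(s['eef_rot']).as_matrix()
print(s['clock'],t.round(4),'yaw',np.degrees(np.arctan2(M[1,0],M[0,0])).round(2),'z',M[:,2].round(3),'F',s['contact_force'].round(2),'op',round(s['opening'],3))
if len(sys.argv)>1: print('to go',(np.array([float(a) for a in sys.argv[1:4]])-t).round(4))
E
python3 st.py .4615 .3465 .094
```

```text
8.2 [0.4623 0.3492 0.14  ] yaw 161.59 z [-0.021 -0.004 -1.   ] F [ 0.75 -0.14  0.02] op 0.652
to go [-0.0008 -0.0027 -0.046 ]
```

>>> carry_out:
  linear:
    - [0, -0.003, -0.02]
    - [-0.001, -0.003, -0.04]
    - [-0.001, -0.003, -0.046]
    - [-0.001, -0.003, -0.046]
    - [-0.001, -0.003, -0.046]
  roll: [0, 0, 0, 0, 0]

```text
clock: 8.62
tool_pos: [0.4615, 0.3465, 0.0946]
eef_rot: [0.16, 0.987, -0.004, -0.01]
contact_force: [0.9, -0.2, 0.1]
opening: 0.651
```

```bash
python3 st.py .4615 .3465 .094
```

```text
8.6167 [0.4615 0.3465 0.0946] yaw 161.6 z [-0.021 -0.004 -1.   ] F [ 0.93 -0.2   0.05] op 0.651
to go [-0.      0.     -0.0006]
```

>>> carry_out:
  linear:
    - [0, 0, 0]
    - [0, 0, 0]
    - [0, 0, 0]
    - [0, 0, 0]
    - [0, 0, 0]
    - [0, 0, 0]
    - [0, 0, 0]
    - [0, 0, 0]
  roll: [0, 0, 0, 0, 0, 0, 0, 0]
  gripper: 0.1
  grip_force: 35

```text
clock: 9.28
tool_pos: [0.4618, 0.3467, 0.0949]
eef_rot: [0.16, 0.987, -0.003, -0.01]
contact_force: [0.1, -0.5, 4.6]
opening: 0.291
```

```bash
python3 st.py .4615 .3465 .094
```

```text
9.2833 [0.4618 0.3467 0.0949] yaw 161.6 z [-0.02  -0.003 -1.   ] F [ 0.15 -0.47  4.57] op 0.291
to go [-0.0003 -0.0002 -0.0009]
```

>>> carry_out:
  linear:
    - [0, 0, 0.01]
    - [0, 0, 0.03]
    - [0, 0, 0.06]
    - [0, 0, 0.09]
    - [0, 0, 0.115]
    - [0, 0, 0.12]
    - [0, 0, 0.12]
  roll: [0, 0, 0, 0, 0, 0, 0]

```text
clock: 9.87
tool_pos: [0.4625, 0.3471, 0.2169]
eef_rot: [0.16, 0.987, -0.002, -0.009]
contact_force: [0.6, -0.4, -1.2]
opening: 0.29
```

```bash
python3 st.py .511 .1143 .21; python3 - <<'E'
from h import *
p=snapshot('wrist');save(p,'w5');np.savez('w5.npz',**{k:p[k] for k in p if k!='shot'})
E
```

```text
9.8667 [0.4625 0.3471 0.2169] yaw 161.58 z [-0.018 -0.001 -1.   ] F [ 0.56 -0.41 -1.24] op 0.29
to go [ 0.0485 -0.2328 -0.0069]
```

View pics/w5.png

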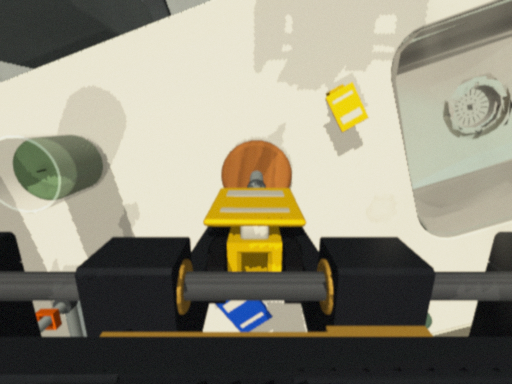

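The tag is held square in the jaws, with the block's front edge at row 226, columns 229–281. I'll carry it over to the free branch.

>>> carry_out:
  linear:
    - [0.007, -0.025, 0]
    - [0.014, -0.06, 0]
    - [0.021, -0.095, 0]
    - [0.028, -0.13, 0]
    - [0.035, -0.165, 0]
    - [0.042, -0.2, 0]
    - [0.047, -0.225, 0]
    - [0.0487, -0.2326, 0]
  roll: [0, 0, 0, 0, 0, 0, 0, 0]

```text
clock: 10.58
tool_pos: [0.5098, 0.1074, 0.2133]
eef_rot: [0.163, 0.986, -0.006, -0.011]
contact_force: [-0.2, -0.6, 0.2]
opening: 0.29
```

>>> carry_out:
  linear:
    - [0, 0, 0]
    - [0, 0, 0]
  roll: [0, 0]

```text
clock: 10.75
tool_pos: [0.5088, 0.1069, 0.212]
eef_rot: [0.164, 0.986, -0.007, -0.013]
contact_force: [0.1, 0.2, -1.2]
opening: 0.291
```

```bash
python3 st.py .5112 .1145 .175; python3 - <<'E'
from h import *
for n in('side','wrist','top'):
    p=snapshot(n);save(p,n+'6');np.savez(n+'6.npz',**{k:p[k] for k in p if k!='shot'})
    for q in('pin_top','tag_centre','tag_flag'):
        for r in tip_of(p,q)[:2]: print(n,q,np.round(r['pixel'],1),round(r['confidence'],2))
a=cv2.imread('pics/side6.png');cv2.imwrite('pics/side6c.png',cv2.resize(a[100:240,160:340],(774,602),interpolation=cv2.INTER_CUBIC)[:600])
E
```

```text
10.75 [0.5088 0.1069 0.212 ] yaw 161.1 z [-0.027 -0.009 -1.   ] F [ 0.07  0.17 -1.23] op 0.291
to go [ 0.0024  0.0076 -0.037 ]
side pin_top [265.6 168.1] 0.62
side tag_centre [294.  264.7] 0.7
side tag_centre [267.5 148.5] 0.69
side tag_flag [218.2 215.9] 0.51
side tag_flag [292.5 261.2] 0.5
wrist pin_top [242.5  59.8] 0.17
wrist tag_centre [418.6 235.2] 0.84
wrist tag_centre [252.9 250.3] 0.7
wrist tag_flag [253.6 214.5] 0.98
wrist tag_flag [423.4 238.7] 0.65
top pin_top [264.2 248.4] 0.5
top tag_centre [205.8 150.3] 0.74
top tag_centre [141.4 246.3] 0.59
top tag_flag [207.8 150.4] 0.73
top tag_flag [277.  198.3] 0.57
```

View pics/side6c.png

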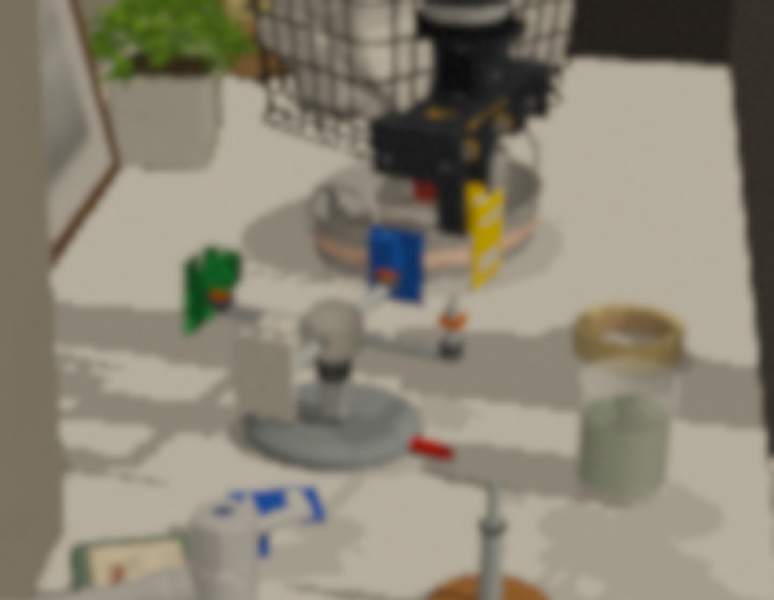

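View pics/wrist6.png

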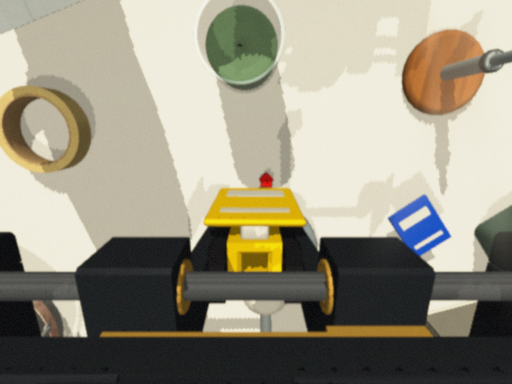

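In the side view the pin with its collar is at crop (452,320), and the tag is still off sideways, as the state also says. I'll correct that and come down to just above the tip.

>>> carry_out:
  linear:
    - [0.001, 0.004, 0]
    - [0.0024, 0.0076, -0.01]
    - [0.0024, 0.0076, -0.02]
    - [0.0024, 0.0076, -0.033]
    - [0.0024, 0.0076, -0.037]
    - [0.0024, 0.0076, -0.037]
  roll: [0.005, 0.01, 0.01, 0.01, 0.01, 0.01]

```text
clock: 11.85
tool_pos: [0.511, 0.1149, 0.1746]
eef_rot: [0.158, 0.987, -0.007, -0.013]
contact_force: [0.0, -1.4, 0.1]
opening: 0.291
```

```bash
python3 st.py .5112 .1145 .175
```

```text
11.85 [0.511  0.1149 0.1746] yaw 161.78 z [-0.028 -0.01  -1.   ] F [ 0.01 -1.43  0.13] op 0.291
to go [ 0.0002 -0.0004  0.0004]
```

```bash
python3 - <<'E'
from h import *
p=snapshot('side')
a=p['img'][125:190,235:305][...,::-1];cv2.imwrite('pics/side7c.png',cv2.convertScaleAbs(cv2.resize(a,(630,585),interpolation=cv2.INTER_CUBIC),alpha=1.2))
u=np.array([np.cos(np.radians(161.8)),np.sin(np.radians(161.8)),0])
c=np.array([.511,.1149,.170])
f=lambda P:tuple(np.round((np.array(proj(p,P))-[235,125]+.5)*9-.5).astype(int))
t=np.array([-u[1],u[0],0])
for s in(-.025,.025):
  for z in(.011,-.055): print('flag corner exp',f(c+.021*u+s*t+[0,0,z]))
print('pin tip exp',f([.5105,.1144,.14]),'shoulder',f([.5105,.1144,.1]), f([.5115,.1144,.14]))
E
```

```text
flag corner exp (np.int64(305), np.int64(319))
flag corner exp (np.int64(298), np.int64(489))
flag corner exp (np.int64(359), np.int64(272))
flag corner exp (np.int64(351), np.int64(439))
pin tip exp (np.int64(276), np.int64(389)) shoulder (np.int64(272), np.int64(489)) (np.int64(273), np.int64(389))
```

View pics/side7c.png

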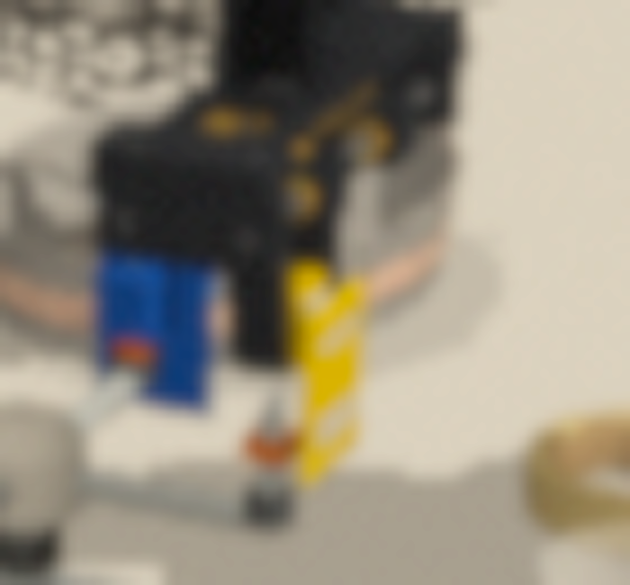

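The side view agrees to within about 2 mm: pin tip at (272,385) against the expected 275, flag corner at (305,487) against the expected 298. I'll shift 1 mm in +x as a compromise and lower over the tapered tip while watching the force.

>>> carry_out:
  linear:
    - [0.001, -0.0004, -0.004]
    - [0.001, -0.0004, -0.01]
    - [0.001, -0.0004, -0.015]
    - [0.001, -0.0004, -0.018]
    - [0.001, -0.0004, -0.018]
  roll: [0, 0, 0, 0, 0]

```text
clock: 12.32
tool_pos: [0.5122, 0.1145, 0.1567]
eef_rot: [0.158, 0.987, -0.007, -0.013]
contact_force: [-1.2, 0.2, -0.8]
opening: 0.293
```

```bash
python3 st.py .512 .1145 .152;python3 - <<'E'
from h import *
p=snapshot('side')
a=p['img'][125:190,235:305][...,::-1];cv2.imwrite('pics/side8c.png',cv2.convertScaleAbs(cv2.resize(a,(630,585),interpolation=cv2.INTER_CUBIC),alpha=1.2))
E
```

```text
12.3167 [0.5122 0.1145 0.1567] yaw 161.77 z [-0.027 -0.009 -1.   ] F [-1.2   0.15 -0.83] op 0.293
to go [-0.0002 -0.     -0.0047]
```

View pics/side8c.png

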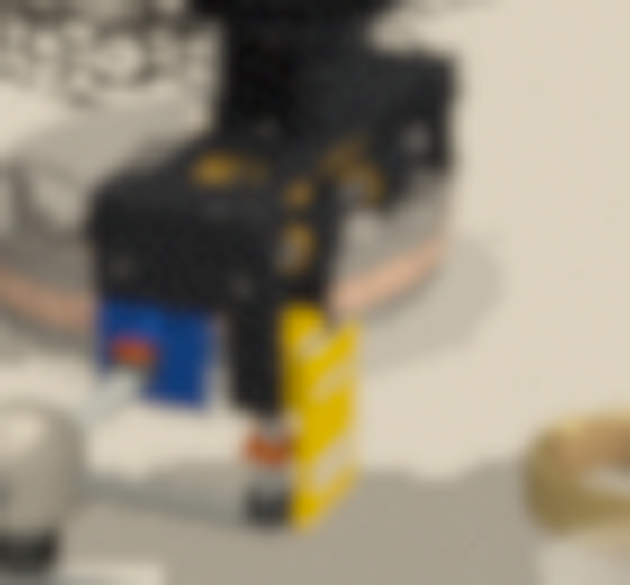

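No contact load yet, with the block's underside about at tip height. I'll go on in small steps.

>>> carry_out:
  linear:
    - [0, 0, -0.002]
    - [0, 0, -0.005]
    - [0, 0, -0.007]
    - [0, 0, -0.007]
  roll: [0, 0, 0, 0]

```text
clock: 12.7
tool_pos: [0.5121, 0.1145, 0.1497]
eef_rot: [0.158, 0.987, -0.007, -0.013]
contact_force: [-0.8, -0.3, -0.1]
opening: 0.292
```

```bash
for i in 1 2 3; do python3 st.py .512 .1145 .145; python3 -c "
from h import *
snapshot('top')"; done
```

```text
12.7 [0.5121 0.1145 0.1497] yaw 161.77 z [-0.027 -0.009 -1.   ] F [-0.76 -0.34 -0.08] op 0.292
to go [-0.0001 -0.     -0.0047]
12.75 [0.5122 0.1146 0.1499] yaw 161.77 z [-0.027 -0.009 -1.   ] F [0.08 0.31 0.08] op 0.293
to go [-0.0002 -0.0001 -0.0049]
12.8 [0.5123 0.1146 0.1501] yaw 161.77 z [-0.027 -0.009 -1.   ] F [-0.46  0.29 -0.6 ] op 0.294
to go [-0.0003 -0.0001 -0.0051]
```

It is sleeved over the pin without load. Now the push, in small steps, reading the force after each.

>>> carry_out:
  linear:
    - [0, 0, -0.002]
    - [0, 0, -0.004]
    - [0, 0, -0.006]
    - [0, 0, -0.006]
  roll: [0, 0, 0, 0]

```text
clock: 13.18
tool_pos: [0.5122, 0.1145, 0.1437]
eef_rot: [0.158, 0.987, -0.007, -0.013]
contact_force: [0.0, 0.5, -0.6]
opening: 0.294
```

>>> carry_out:
  linear:
    - [0, 0, -0.0015]
    - [0, 0, -0.003]
    - [0, 0, -0.003]
  roll: [0, 0, 0]

```text
clock: 13.43
tool_pos: [0.5122, 0.1146, 0.1408]
eef_rot: [0.158, 0.987, -0.007, -0.013]
contact_force: [-1.2, 0.3, 3.7]
opening: 0.291
```

>>> carry_out:
  linear:
    - [0, 0, -0.0015]
    - [0, 0, -0.003]
    - [0, 0, -0.003]
  roll: [0, 0, 0]

```text
clock: 13.68
tool_pos: [0.512, 0.1148, 0.1379]
eef_rot: [0.158, 0.987, -0.007, -0.013]
contact_force: [-2.0, -0.1, 6.5]
opening: 0.289
```

>>> carry_out:
  linear:
    - [0, 0, -0.001]
    - [0, 0, -0.002]
    - [0, 0, -0.002]
  roll: [0, 0, 0]

```text
clock: 13.93
tool_pos: [0.512, 0.1147, 0.1361]
eef_rot: [0.158, 0.987, -0.007, -0.013]
contact_force: [-1.4, -0.1, 5.9]
opening: 0.289
```

>>> carry_out:
  linear:
    - [0, 0, -0.001]
    - [0, 0, -0.002]
    - [0, 0, -0.002]
  roll: [0, 0, 0]

```text
clock: 14.18
tool_pos: [0.512, 0.1148, 0.1344]
eef_rot: [0.158, 0.987, -0.007, -0.013]
contact_force: [-2.0, -0.2, 6.2]
opening: 0.293
```

>>> carry_out:
  linear:
    - [0, 0, -0.001]
    - [0, 0, -0.002]
    - [0, 0, -0.002]
  roll: [0, 0, 0]

```text
clock: 14.43
tool_pos: [0.512, 0.1148, 0.1326]
eef_rot: [0.158, 0.987, -0.007, -0.012]
contact_force: [-2.0, -0.3, 6.3]
opening: 0.29
```

The force has levelled near 6.3 N, so the collar is sliding. I'll continue, easing the small sideways load.

>>> carry_out:
  linear:
    - [-0.0005, 0, -0.001]
    - [-0.0005, 0, -0.002]
    - [-0.0005, 0, -0.003]
    - [-0.0005, 0, -0.003]
  roll: [0, 0, 0, 0]

```text
clock: 14.77
tool_pos: [0.5119, 0.1148, 0.1299]
eef_rot: [0.158, 0.987, -0.007, -0.012]
contact_force: [-0.9, 0.5, 5.7]
opening: 0.296
```

>>> carry_out:
  linear:
    - [-0.0005, 0, -0.001]
    - [-0.0005, 0, -0.002]
    - [-0.0005, 0, -0.003]
    - [-0.0005, 0, -0.003]
  roll: [0, 0, 0, 0]

```text
clock: 15.1
tool_pos: [0.5119, 0.1148, 0.1273]
eef_rot: [0.158, 0.987, -0.006, -0.011]
contact_force: [-0.7, 0.1, 6.2]
opening: 0.296
```

>>> carry_out:
  linear:
    - [0, 0, -0.001]
    - [0, 0, -0.002]
    - [0, 0, -0.002]
  roll: [0, 0, 0]

```text
clock: 15.35
tool_pos: [0.512, 0.1147, 0.1255]
eef_rot: [0.158, 0.987, -0.006, -0.011]
contact_force: [-1.0, -1.3, 6.1]
opening: 0.292
```

>>> carry_out:
  linear:
    - [0, 0, -0.001]
    - [0, 0, -0.002]
    - [0, 0, -0.002]
  roll: [0, 0, 0]

```text
clock: 15.6
tool_pos: [0.512, 0.1148, 0.1238]
eef_rot: [0.158, 0.987, -0.006, -0.011]
contact_force: [-1.3, 0.4, 6.0]
opening: 0.29
```

>>> carry_out:
  linear:
    - [0, 0, -0.001]
    - [0, 0, -0.002]
    - [0, 0, -0.002]
  roll: [0, 0, 0]

```text
clock: 15.85
tool_pos: [0.5119, 0.1148, 0.122]
eef_rot: [0.158, 0.987, -0.006, -0.011]
contact_force: [-1.2, -0.0, 7.6]
opening: 0.289
```

>>> carry_out:
  linear:
    - [0, 0, -0.001]
    - [0, 0, -0.0015]
    - [0, 0, -0.0015]
  roll: [0, 0, 0]

```text
clock: 16.1
tool_pos: [0.5119, 0.1148, 0.121]
eef_rot: [0.158, 0.987, -0.006, -0.011]
contact_force: [-1.4, -0.6, 8.2]
opening: 0.289
```

>>> carry_out:
  linear:
    - [0, 0, -0.001]
    - [0, 0, -0.0015]
    - [0, 0, -0.0015]
  roll: [0, 0, 0]

```text
clock: 16.35
tool_pos: [0.5119, 0.1148, 0.12]
eef_rot: [0.158, 0.987, -0.006, -0.011]
contact_force: [-1.2, -1.3, 8.8]
opening: 0.29
```

The force is rising again, now 8.8 N (about 9.4 N at the carousel with the tag's weight added). One small step more, then hold.

>>> carry_out:
  linear:
    - [0, 0, -0.0005]
    - [0, 0, -0.001]
    - [0, 0, -0.001]
    - [0, 0, -0.001]
  roll: [0, 0, 0, 0]

```text
clock: 16.68
tool_pos: [0.5118, 0.1148, 0.1197]
eef_rot: [0.158, 0.987, -0.006, -0.01]
contact_force: [-3.6, -0.2, 9.1]
opening: 0.293
```

```bash
for i in 1 2 3 4; do python3 st.py |cut -c1-200; python3 -c "
from h import *
p=snapshot('side')
a=p['img'][125:190,235:305][...,::-1];cv2.imwrite('pics/side9c.png',cv2.convertScaleAbs(cv2.resize(a,(630,585),interpolation=cv2.INTER_CUBIC),alpha=1.2))"; done
```

```text
16.6833 [0.5118 0.1148 0.1197] yaw 161.77 z [-0.023 -0.009 -1.   ] F [-3.59 -0.21  9.11] op 0.293
16.7333 [0.5119 0.1148 0.1197] yaw 161.77 z [-0.023 -0.009 -1.   ] F [-2.1  -0.24  8.89] op 0.292
16.7833 [0.5118 0.1148 0.1197] yaw 161.77 z [-0.023 -0.009 -1.   ] F [-1.79  0.03  8.38] op 0.294
16.8333 [0.5119 0.1148 0.1197] yaw 161.77 z [-0.023 -0.009 -1.   ] F [-1.22 -0.48  8.56] op 0.295
```

View pics/side9c.png

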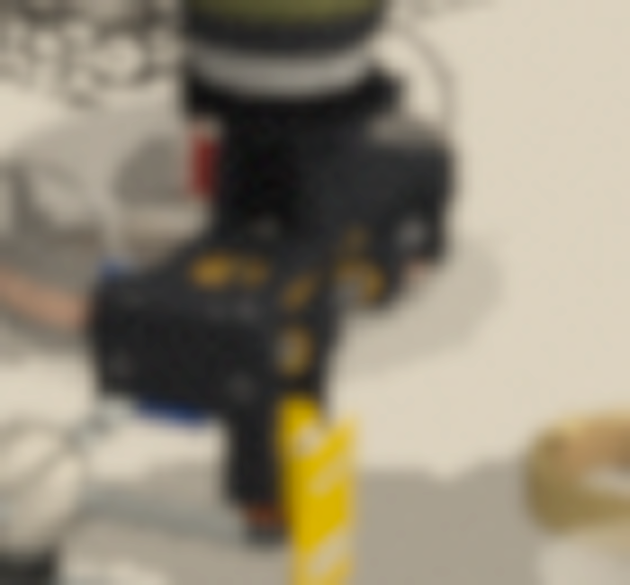

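>>> carry_out:
  linear:
    - [-0.0005, 0, -0.0005]
    - [-0.0005, 0, -0.001]
    - [-0.0005, 0, -0.001]
    - [-0.0005, 0, -0.001]
  roll: [0, 0, 0, 0]

```text
clock: 17.22
tool_pos: [0.5118, 0.1148, 0.1195]
eef_rot: [0.158, 0.987, -0.006, -0.01]
contact_force: [-1.0, -0.8, 9.9]
opening: 0.287
```

```bash
for i in 1 2 3 4; do python3 st.py |cut -c1-200; python3 -c "
from h import *
p=snapshot('side')"; done
```

```text
17.2167 [0.5118 0.1148 0.1195] yaw 161.76 z [-0.021 -0.009 -1.   ] F [-1.03 -0.85  9.9 ] op 0.287
17.2667 [0.5117 0.1148 0.1194] yaw 161.76 z [-0.021 -0.009 -1.   ] F [-0.88 -0.38  9.49] op 0.292
17.3167 [0.5117 0.1148 0.1194] yaw 161.76 z [-0.021 -0.009 -1.   ] F [-0.93 -0.88  9.5 ] op 0.293
17.3667 [0.5117 0.1148 0.1195] yaw 161.76 z [-0.021 -0.009 -1.   ] F [-2.19 -0.48  9.48] op 0.291
```

The load is steady at about 9.5 N plus the tag's weight and no longer gives way. I'll ease off with the spring, then let go.

>>> carry_out:
  linear:
    - [0, 0, 0.001]
    - [0, 0, 0.0025]
    - [0, 0, 0.004]
    - [0, 0, 0.0055]
    - [0, 0, 0.006]
    - [0, 0, 0.006]
  roll: [0, 0, 0, 0, 0, 0]

```text
clock: 17.92
tool_pos: [0.512, 0.1148, 0.1256]
eef_rot: [0.158, 0.987, -0.006, -0.01]
contact_force: [-0.8, 0.1, 4.2]
opening: 0.292
```

```bash
for i in 1 2 ; do python3 st.py |cut -c1-200; python3 -c "
from h import *
p=snapshot('side')"; done
```

```text
17.9167 [0.512  0.1148 0.1256] yaw 161.75 z [-0.021 -0.009 -1.   ] F [-0.82  0.06  4.22] op 0.292
17.9667 [0.512  0.1148 0.1255] yaw 161.75 z [-0.021 -0.009 -1.   ] F [-0.38 -0.82  3.11] op 0.293
```

>>> carry_out:
  linear:
    - [0, 0, 0.001]
    - [0, 0, 0.002]
    - [0, 0, 0.003]
    - [0, 0, 0.003]
    - [0, 0, 0.003]
  roll: [0, 0, 0, 0, 0]

```text
clock: 18.43
tool_pos: [0.5117, 0.1148, 0.1282]
eef_rot: [0.158, 0.987, -0.006, -0.01]
contact_force: [-0.0, -0.7, -0.7]
opening: 0.292
```

```bash
for i in 1 2 3; do python3 st.py |cut -c1-200; python3 -c "
from h import *
p=snapshot('side')"; done
```

```text
18.4333 [0.5117 0.1148 0.1282] yaw 161.76 z [-0.022 -0.009 -1.   ] F [-0.04 -0.66 -0.72] op 0.292
18.4833 [0.5116 0.1148 0.1282] yaw 161.76 z [-0.022 -0.009 -1.   ] F [-0.01  0.04 -0.09] op 0.294
18.5333 [0.5117 0.1148 0.1282] yaw 161.76 z [-0.022 -0.009 -1.   ] F [ 0.41  0.13 -0.69] op 0.29
```

The force falls to zero with the block's underside at about 108 mm, which is exactly the height of a collar fully home. Releasing.

>>> carry_out:
  linear:
    - [0, 0, 0]
    - [0, 0, 0]
    - [0, 0, 0]
    - [0, 0, 0]
    - [0, 0, 0]
  roll: [0, 0, 0, 0, 0]
  gripper: 0.5

```text
clock: 19.0
tool_pos: [0.5117, 0.1148, 0.1282]
eef_rot: [0.158, 0.987, -0.006, -0.01]
contact_force: [0.3, -0.5, 0.3]
opening: 0.497
```

>>> carry_out:
  linear:
    - [0, 0, 0.005]
    - [0, 0, 0.015]
    - [0, 0, 0.035]
    - [0, 0, 0.06]
    - [0, 0, 0.09]
    - [0, 0, 0.12]
    - [0, 0, 0.15]
    - [0, 0, 0.15]
  roll: [0, 0, 0, 0, 0, 0, 0, 0]

```text
clock: 19.67
tool_pos: [0.5146, 0.1159, 0.2845]
eef_rot: [0.159, 0.987, -0.004, -0.005]
contact_force: [0.2, 0.3, -0.5]
opening: 0.501
```

>>> carry_out:
  linear:
    - [0.02, -0.01, 0.01]
    - [0.04, -0.02, 0.03]
    - [0.055, -0.025, 0.04]
    - [0.055, -0.025, 0.04]
    - [0.055, -0.025, 0.04]
  roll: [0, 0, 0, 0, 0]

```text
clock: 20.08
tool_pos: [0.5696, 0.0906, 0.3247]
eef_rot: [0.159, 0.987, -0.004, -0.005]
contact_force: [-0.8, 0.3, 0.0]
opening: 0.495
```

```bash
python3 st.py; python3 - <<'E'
from h import *
p=snapshot('wrist');np.savez('w10.npz',**{k:p[k] for k in p if k!='shot'});q=snapshot('side');
a=cv2.resize(p['img'][60:240,150:370],(770,630),interpolation=cv2.INTER_CUBIC)[:600,...,::-1];cv2.imwrite('pics/w10.png',a)
b=q['img'][125:195,225:305][...,::-1];cv2.imwrite('pics/s10.png',cv2.convertScaleAbs(cv2.resize(b,(640,560),interpolation=cv2.INTER_CUBIC),alpha=1.2))
for n,P in (('wrist',p),('side',q)):
  C=cloud(P);hsv=cv2.cvtColor(P['img'],cv2.COLOR_RGB2HSV);H,S,V=[hsv[...,i].astype(int) for i in range(3)]
  m=(H>=18)&(H<34)&(S>120)&(V>60)&(np.hypot(C[...,0]-.505,C[...,1]-.115)<.05)
  print(n,m.sum(),'zmax',np.percentile(C[m][:,2],[2,50,98]).round(4))
  t=m&(C[...,2]>.132);print('top',t.sum(),np.median(C[t],0).round(4),cv2.minAreaRect((C[t][:,:2]*1000).astype(np.float32)))
E
```

```text
20.0833 [0.5696 0.0906 0.3247] yaw 161.68 z [-0.01  -0.006 -1.   ] F [-0.77  0.27  0.04] op 0.495
wrist 1327 zmax [0.099  0.3784 0.4039]
top 1232 [0.5429 0.1174 0.3814] ((519.6998901367188, 106.5998306274414), (59.07020568847656, 66.26222229003906), 71.61123657226562)
side 203 zmax [0.0705 0.1202 0.4   ]
top 50 [0.514  0.1135 0.1365] ((517.6199340820312, 109.55412292480469), (40.761619567871094, 68.44377899169922), 50.620948791503906)
```

View pics/w10.png

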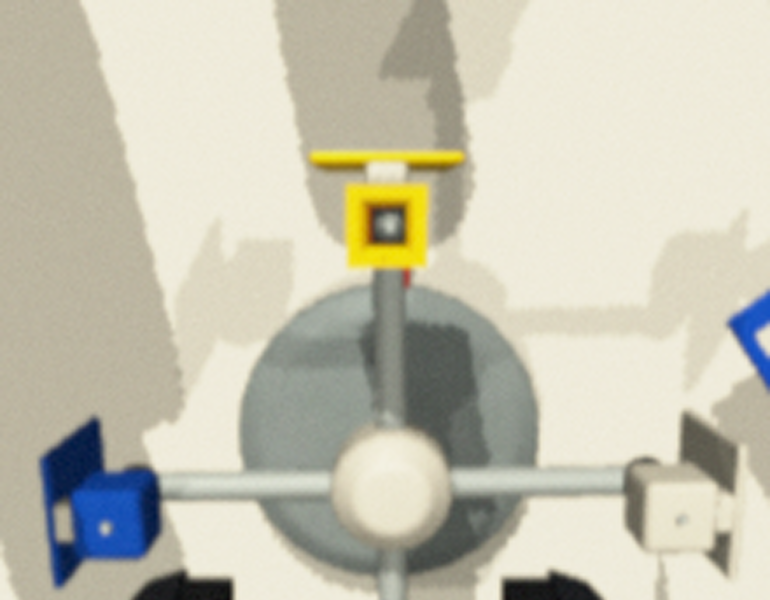

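View pics/s10.png

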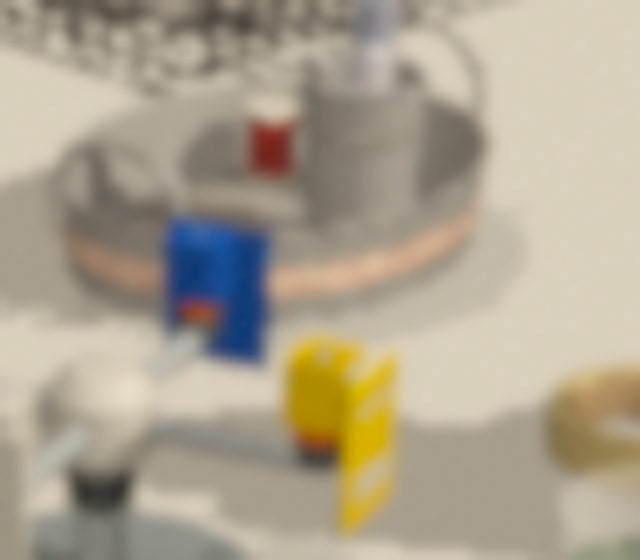

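The tag sits upright on its pin with the flag outwards and the collar low on the shoulder, at about (318,440) in the side crop. One height comparison with the finished tags, whose tops are at 138 mm.

```bash
python3 - <<'E'
from h import *
p=dict(np.load('w10.npz'));C=cloud(p)
f=lambda u,v:(150+u/3.5-.5,60+v/3.5-.5)
for n,pts in(('yellow',[(357,225),(418,225),(387,255),(387,193)]),('white',[(670,500),(690,500),(680,540),(645,520)]),('blue',[(95,510),(120,500),(120,540),(95,540)])):
    print(n,[C[int(round(f(*a)[1])),int(round(f(*a)[0]))].round(4).tolist() for a in pts])
h=onz(p,*f(387,226),.138);print('hole ctr',h,'pin',onz(p,*f(389,225),.14))
hd=h[:2]-[.606,.085];print(np.hypot(*hd),np.degrees(np.arctan2(hd[1],hd[0])))
t=snapshot('top')
for q,o in(('candle_jar',(.374,.138)),('masking_tape',(.37,-.111)),('sewing_tin',(.679,.427))):
    for r in cut_out(t,q)[:1]: print(q,np.median(cloud(t)[r['region']],0).round(3),o)
E
```

```text
yellow [[0.508, 0.1048, 0.1379], [0.514, 0.1228, 0.1378], [0.5192, 0.1106, 0.137], [0.5016, 0.1163, 0.1375]]
white [[0.6286, 0.1777, 0.137], [0.6308, 0.1846, 0.137], [0.6444, 0.1774, 0.1377], [0.6335, 0.1679, 0.1367]]
blue [[0.57, -0.0122, 0.1373], [0.5693, -0.0029, 0.1364], [0.5835, -0.0086, 0.1369], [0.5808, -0.0167, 0.1372]]
hole ctr [0.51095809 0.11332329 0.138     ] pin [0.51081575 0.11401403 0.14      ]
0.09917244216762006 163.4054971629309
candle_jar [0.372 0.138 0.059] (0.374, 0.138)
masking_tape [ 0.365 -0.071  0.023] (0.37, -0.111)
sewing_tin [0.679 0.427 0.054] (0.679, 0.427)
```

```bash
python3 -c "
from h import *
print(finish_job())"
```

```text
the job is handed in; nothing more can be done
None
```

The yellow load tag is on the free branch with its flag outwards and the collar pushed home. I handed the job in at about 20 s; no verdict was reported.

**What I did:**
- **Turning:** I pushed the free branch round over the red pointer with the shut fingers.
- **Hanging:** I lifted the larger yellow tag off its stand and lowered it over the pin.
- **Pressing:** The collar slid at about 6 N. The resistance then rose again, and I held at about 9.5 N, or about 10 N on the carousel with the tag's weight. I eased off until the force was zero, then let go and moved clear.

**Last checks:**
- **Height:** The yellow tag's top was at 137–138 mm, level with the finished tags. Together with the block's underside at 108 mm when the force reached zero, this means the collar is home.
- **Fit:** The pin was within about 1 mm of the hole's centre.
- **Angle:** The free branch was about 0.03–0.06 rad off the pointer, within the 0.2 rad allowed.
- **Jar and tin:** Both were where they started, within about 2 mm.

**What disagreed:**
- **Masking tape:** Its measured middle in the last top view was about 40 mm off along y. I put this down to the arm hiding part of it, since the robot never went near it. I did not take another picture to confirm.
- **Pin position:** Before lowering, the side camera placed the pin about 2 mm from where the wrist camera did. I used a compromise, and the tag went on without resistance.

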